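# Find the empty tin by weight and show its base code to the reader

### The arm

A 7-joint arm with a two-finger parallel gripper is mounted at the origin on the work surface. World frame = base frame: x ahead of the robot, y to its left, z up, the work surface at z = 0. Lengths are in m, angles in rad, forces in N, time in s.
With the tool pointing down it reaches from about 0.425 to 0.925 m from the base axis. Payload 6.8 kg.
Tool frame: the origin (TCP) lies at the very end of the fingers, on their centre line; the grasp point (between the pads) lies 19 mm behind it; z points along the fingers, y is the line along which they close (so a half turn about z gives the same grasp; the last joint's range is limited). The gripper opens to 85 mm and grips with 20 to 120 N. Pads are 22 mm wide; open, the fingers measure 114 mm over their backs; the gripper's body (76 mm by 85 mm) begins 54 mm behind the grasp point. The pads swing forward as they close: fully open they stand 13 mm farther back than shut.
Start: joints at [-1.265, 0.477, 0.022, 1.555, -0.011, 1.109, -0.083], TCP at [0.271, 0.618, 0.209] pointing down, gripper open.
Joint ranges: [-2.96, 2.96], [-0.34, 2.1], [-1.41, 1.46], [0.24, 2.44], [-1.37, 4.51], [0.17, 1.92], [-2.96, 2.96]. Speed limits (rad/s): [2.39, 2.39, 3.14, 3.14, 3.14, 3.14, 3.14].

### API

Orientations are given as a unit quaternion [w, x, y, z].
In Python, from station import get_obs, read_camera, hand_in gives the robot as it stands.
- The arm moves only by the tool arm_command, never from a script. Its argument "commands" is one flat list of numbers, 7 for each row, row after row: the shift along the tool's x, y, z in m, then the turn, a rotation vector about the tool's x, y, z in degrees, then the opening, from 0 (shut) to 1 (fully open). In form: [tx, ty, tz, rx, ry, rz, fingers, tx, ty, tz, rx, ry, rz, fingers, ...]. A call has 1 to 8 rows; each row is the pose to reach, as a shift and turn from the pose commanded when the call began, along the tool's axes at that moment; what a row does not reach only later rows make up. A row lasts 1/10 s, in which the tool goes at most 50 mm and 8.59 degrees, less where a joint would pass 70% of its speed; a pose out of reach is approached as far as the arm can. A call with a gripper value outside its range is refused whole. The fingers move at their own pace and stop on an object; "force" is the grip in N (left out, the last holds). Time passes only in rows, so rows that repeat a pose let the fingers close. It gives the time, the measured TCP pose, the force, the opening and the grip force at its end, in the units of the state.
- get_obs(): the state, without advancing time (a new reading comes with each control period).
- read_camera(name): name is "side" or "top" or "wrist"; returns a dict with "img" (420x560x3 uint8, red, green, blue), "camera_matrix" (3x3 intrinsics, pixels), "pose" (4x4, takes a point from camera to world coordinates). Camera axes: x right, y down, z forward; pixel columns grow to the right and rows downward; lengths in m; the calibration is good to about 2 mm. A picture is of the moment at which its call begins. There is no depth.
- hand_in(): hands the job in; it is judged then, once.
The state is a dict: "t": time; "q": joint angles; "joint_vel": joint speeds; "joint_torque": joint torques, N m; "eef_pos": TCP position; "tool_rot": TCP orientation; "contact_force": force on the tool from outside, world axes, zero at the start; "torque": the same for the moment, N m; "gripper_width": opening from 0.0 (shut) to 1.0 (fully open); "grasp_force": force on a finger pad.
Only numpy, scipy, OpenCV 4.12 (cv2) and the standard library are available. Lean on these libraries where they do the work, as an engineer would, in place of code of your own. Each camera call takes 0.05 s, during which the arm holds its last target. There are 200 camera calls.

### The job

One of the three closed tins in the blue rack missed the filler and is empty. Feel which one by easing them up a little in their pockets, without drawing a full one out, then draw the empty tin out, tilt it so that its base squarely faces the code reader's window, centred about 80 mm in front of it, and finish while still holding it there, steady. Do not touch the reader, and leave the full tins standing in their pockets and the label rolls and the bowl where they are.

Things in the scene. Friction and masses are not known exactly. Their poses are not given: they have to be found in the camera images.
- tin_a_mid (a point): a closed round tin, 52 mm across and 110 mm tall, silver with a white label and yellow lid band, standing in one of the three pockets of the rack (which pocket varies). The point is its centre, half-way up (55 mm above its base); z runs from base to lid. All three tins look alike. Two are full, about 350 g each; one is empty, about 60 g, and only its weight tells which it is.
- tin_b_mid (a point): a closed round tin, 52 mm across and 110 mm tall, silver with a white label and yellow lid band, standing in one of the three pockets of the rack (which pocket varies). The point is its centre, half-way up (55 mm above its base); z runs from base to lid. All three tins look alike. Two are full, about 350 g each; one is empty, about 60 g, and only its weight tells which it is.
- tin_c_mid (a point): a closed round tin, 52 mm across and 110 mm tall, silver with a white label and yellow lid band, standing in one of the three pockets of the rack (which pocket varies). The point is its centre, half-way up (55 mm above its base); z runs from base to lid. All three tins look alike. Two are full, about 350 g each; one is empty, about 60 g, and only its weight tells which it is.
- rack: fixed blue plastic block, 90 (x) by 262 (y) by 45 mm tall, origin at the centre of its underside. Three round pockets 58 mm wide and 40 mm deep (floor 5 mm above the bench) in a row along its y, at y = -85, 0 and +85 mm. A tin standing in a pocket shows 70 mm above the rack's top (lid at 115 mm above the bench). The rack's place and yaw vary.
- reader: fixed code reader on a stand: dark foot plate 120 (x) by 100 by 8 mm, post and bracket behind the window, top of head at most 180 mm above the bench; origin at the centre of the foot's underside, front to its -x. Place and yaw vary.
- window (a point): centre of the reader's window (glass 40 by 48 mm in a black frame, amber lens in a ring of small red lamps) on the face of the grey head, about 140 mm above the bench. z points straight out of the window, towards the robot's side and upward, 41 to 59 degrees above level (the head's tilt varies); y is level. The head is 58 by 66 mm and reaches 65 mm behind the window.
- roll_1_mid (a point): loose white label roll standing on end, 62 mm across, 58 mm tall, on the bench; point at its centre. Bystander.
- roll_2_mid (a point): another such label roll, same size and point. Bystander.
- roll_3_mid (a point): another such label roll, same size and point. Bystander.
- bowl: loose orange plastic bowl, 150 mm across the rim, 60 mm tall, origin at the centre of its underside. Bystander.
There are look-alikes about, which are no part of the job. What is shaped like the part that bears tin_a_mid but purple is not meant.

How it is judged:
By the outcome, as a careful person would: the job done as asked, in the order asked, and still so for the second after the job is handed in, while the arm keeps its last pose, push and grip.
It also fails if it takes over 58 s, if anything falls off the work surface, if the arm or the gripper's body presses on something with over 40 N, if the wrist force passes 120 N, or if a joint passes its speed limit or range.

## Working session

There is one attempt and no reset: what is moved stays moved. The work goes in short steps, Python scripts to look and compute and a tool call to move; the robot and the scene stay as the last step left them, time stands still between calls to the robot, and variables do not carry over. Pictures are saved under pics/ and viewed, at most 10 in all, crops included, and the job is handed in when it is done.

Besides the shell and the picture viewer there is one more tool, called as a command line: name --argument value ..., lists and objects as JSON in quotes. arm_command: Moves the arm, as the interface text tells. Its arguments: {"type":"object","properties":{"commands":{"type":"array","items":{"type":"number"}},"force":{"type":"number"}},"required":["commands"]}

```bash
mkdir -p pics; cat > h.py <<'E'
import numpy as np,cv2
from station import *
def save(n,f):
    c=read_camera(n); cv2.imwrite(f,c['img'][:,:,::-1]); np.savez(f[:-3]+'npz',**c); return c
def ray(c,u,v):
    K=c['camera_matrix'];P=c['pose'];d=P[:3,:3]@np.linalg.solve(K,[u,v,1.]);return P[:3,3],d
def onz(c,u,v,z):
    o,d=ray(c,u,v);return o+d*(z-o[2])/d[2]
def tri(c1,p1,c2,p2):
    o1,d1=ray(c1,*p1);o2,d2=ray(c2,*p2)
    s=np.linalg.lstsq(np.stack([d1,-d2],1),o2-o1,rcond=None)[0]
    a=o1+s[0]*d1;b=o2+s[1]*d2;return (a+b)/2,np.linalg.norm(a-b)
def proj(c,X):
    P=np.linalg.inv(c['pose']);x=c['camera_matrix']@(P[:3,:3]@np.asarray(X)+P[:3,3]);return x[:2]/x[2]
E
python3 - <<'E'
from h import *
for n in('top','side'):
    c=save(n,f'pics/{n}0.png');print(n,c['pose'].round(3).tolist(),c['camera_matrix'][0,0])
o=get_obs();print(o)
E
```

```text
top [[0.021, -0.998, 0.058, 0.544], [-1.0, -0.022, -0.011, -0.025], [0.013, -0.057, -0.998, 1.483], [0.0, 0.0, 0.0, 1.0]] 529.9868788724347
side [[0.775, -0.316, 0.547, -0.099], [-0.631, -0.393, 0.668, -0.91], [0.004, -0.863, -0.504, 0.798], [0.0, 0.0, 0.0, 1.0]] 538.7247782937923
{'t': 0.1, 'q': array([-1.26510337,  0.47770384,  0.02232374,  1.55636163, -0.01151158,
        1.10926105, -0.0830978 ]), 'joint_vel': array([ 0.0011739 , -0.00096791, -0.0002759 , -0.00290109, -0.00172192,
       -0.00090628,  0.00051579]), 'joint_torque': array([ 4.17196308e-03, -5.97756243e+01,  1.61351725e+00, -2.81952024e+01,
        1.28181494e-02,  5.07543795e-03, -4.02471153e-05]), 'eef_pos': array([0.27117866, 0.61751671, 0.20802787]), 'tool_rot': array([-1.17172700e-04,  2.05406967e-01,  9.78676317e-01, -7.94529419e-04]), 'contact_force': array([0.01445241, 0.22893333, 0.01166999]), 'torque': array([ 0.02333983,  0.02121675, -0.00681523]), 'grasp_force': 0.0, 'gripper_width': 1.0057357436193997}
```

View pics/top0.png

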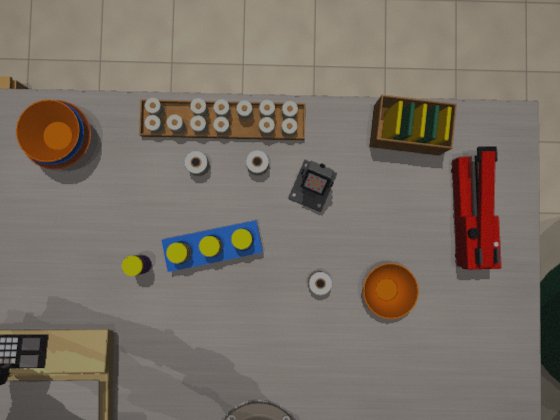

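View pics/side0.png

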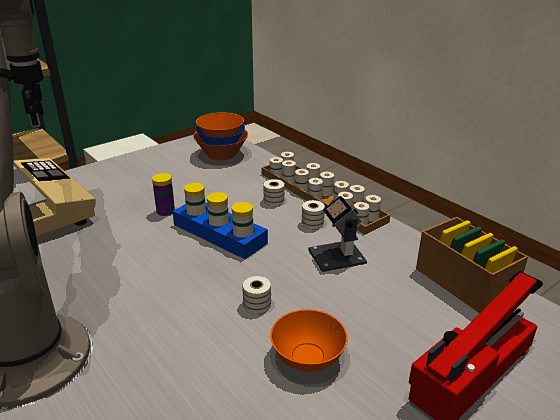

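The top view shows the rack with yellow lids at about (177,253), (209,246), (241,239), the purple decoy at (132,266), the reader at (315,185), rolls at (196,162), (257,162), (320,284), and the bowl at (390,291). In the side view the window is at about (340,208). Now I'll measure, with zoomed crops of the reader.

```bash
python3 - <<'E'
from h import *
T=np.load('pics/top0.npz');S=np.load('pics/side0.npz')
def yb(c):
    h=cv2.cvtColor(c['img'],cv2.COLOR_RGB2HSV);m=cv2.inRange(h,(24,150,90),(34,255,255))
    n,l,s,ce=cv2.connectedComponentsWithStats(m);return [(s[i],ce[i]) for i in range(1,n) if s[i][4]>150]
for s,ce in yb(T):
    print(s,ce.round(1),onz(T,*ce,0.115).round(4))
h=cv2.cvtColor(T['img'],cv2.COLOR_RGB2HSV);m=cv2.inRange(h,(105,150,60),(125,255,255));m[:,:150]=0;m[:,280:]=0;m[:210]=0
pts=cv2.findNonZero(m);r=cv2.minAreaRect(pts);print(r)
b=np.array([onz(T,*p,0.045) for p in cv2.boxPoints(r)]);print(b.round(3),b.mean(0).round(4),np.linalg.norm(b[1]-b[0]),np.linalg.norm(b[2]-b[1]))
for n,u in(('roll',(196,162)),('roll',(257,162)),('roll',(320,284))):print(n,onz(T,*u,.058).round(3))
print('bowl',onz(T,390,291,.06).round(3))
a=cv2.resize(T['img'][150:220,280:345],None,fx=6,fy=6,interpolation=3);b=cv2.resize(S['img'][185:275,300:375],None,fx=5,fy=5,interpolation=3)
o=np.zeros((450,780,3),np.uint8);o[:a.shape[0],:390]=a;o[:450,400:775]=b;cv2.imwrite('pics/z.png',o[:,:,::-1])
E
```

```text
[395 101   8  34 154] [398.6 117.3] [ 0.8891 -0.3538  0.115 ]
[232 229  20  20 325] [241.4 238.6] [0.5627 0.05   0.115 ]
[199 236  21  20 325] [209.3 245.7] [0.5427 0.1321 0.115 ]
[167 243  20  20 326] [176.7 252.5] [0.5237 0.2153 0.115 ]
[122 256  21  20 336] [131.9 265.4] [0.4883 0.3288 0.115 ]
((211.60882568359375, 245.59304809570312), (32.30177307128906, 96.4029541015625), 78.40782928466797)
[[ 0.557  0.271  0.045]
 [ 0.615  0.017  0.045]
 [ 0.529 -0.003  0.045]
 [ 0.472  0.25   0.045]] [0.5432 0.1338 0.045 ] 0.2604571964027876 0.08755548571449749
roll [0.768 0.181 0.058]
roll [0.772 0.016 0.058]
roll [ 0.447 -0.16   0.058]
bowl [ 0.432 -0.347  0.06 ]
```

View pics/z.png

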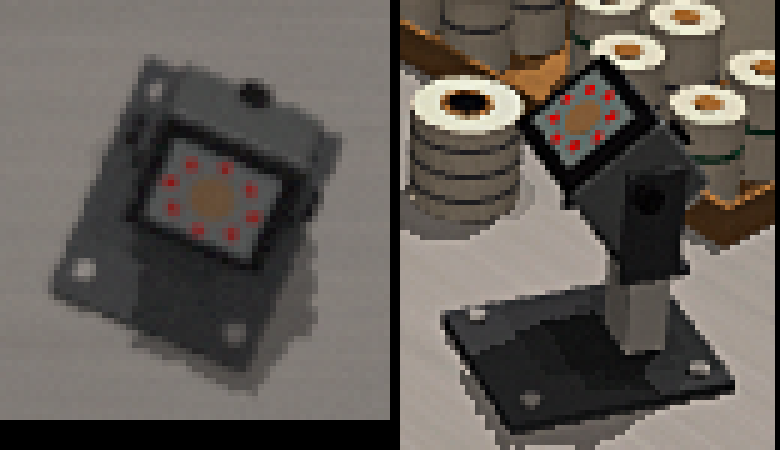

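The crops show the window clearly in both views: eight red lamps around the amber lens, centred near (212,200) in the top crop and (584,119) in the side crop. I'll match the lamps and frame corners and triangulate.

```bash
python3 - <<'E'
from h import *
T=np.load('pics/top0.npz');S=np.load('pics/side0.npz')
tl=[(225,167),(251,191),(253,217),(232,235),(198,231),(173,209),(170,182),(191,164)]
sl=[(610,97),(613,122),(600,143),(574,156),(556,145),(556,118),(567,100),(591,89)]
def ref(c,u,v):
    i=c['img'].astype(float);w=np.clip(i[...,0]-1.3*np.maximum(i[...,1],i[...,2])-5,0,None)
    y0,x0=int(round(v)),int(round(u));p=w[y0-1:y0+2,x0-1:x0+2];
    if p.sum()<5:return u,v
    gy,gx=np.mgrid[y0-1:y0+2,x0-1:x0+2];return (p*gx).sum()/p.sum(),(p*gy).sum()/p.sum()
P=[]
tc=[(165,122),(303,172),(262,270),(130,218)];scn=[(605,58),(662,125),(570,193),(523,120)]
ft=lambda a:(280+(a[0]+.5)/6-.5,150+(a[1]+.5)/6-.5)
fs=lambda a:(300+(a[0]-400+.5)/5-.5,185+(a[1]+.5)/5-.5)
for a,b in zip(tl,sl):
    x,e=tri(T,ref(T,*ft(a)),S,ref(S,*fs(b)));P.append(x);print(x.round(4),round(e,4))
P=np.array(P);c=P.mean(0);print('lamps c',c, 'radii',np.linalg.norm(P-c,axis=1).round(4))
C=[]
for a,b in zip(tc,scn):
    x,e=tri(T,ft(a),S,fs(b));C.append(x);print(x.round(4),round(e,4))
C=np.array(C);print('corners c',C.mean(0),[np.linalg.norm(C[i]-C[i-1]).round(4) for i in range(4)])
for Q in(P,C,):
    n=np.linalg.svd(Q-Q.mean(0))[2][2];n*=np.sign(n[2]);print('n',n,'elev',np.degrees(np.arcsin(n[2])),'az',np.degrees(np.arctan2(n[1],n[0])))
# yaw from foot plate corners (z=.008) in top crop
f=[onz(T,*ft(p),.008) for p in((145,58),(50,293),(248,372))];f=np.array(f);print(f.round(4),np.linalg.norm(f[1]-f[0]),np.linalg.norm(f[2]-f[1]))
d=f[1]-f[0];print('foot -x az',np.degrees(np.arctan2(d[1],d[0])));d=f[2]-f[1];print(np.degrees(np.arctan2(d[0],-d[1])))
E
```

```text
[ 0.7193 -0.1385  0.1522] 0.0034
[ 0.7102 -0.1492  0.1484] 0.0041
[ 0.7002 -0.1512  0.1416] 0.0031
[ 0.6932 -0.1427  0.1325] 0.0047
[ 0.6951 -0.1285  0.1306] 0.0039
[ 0.7037 -0.1177  0.1359] 0.0029
[ 0.7142 -0.1157  0.1418] 0.0036
[ 0.7207 -0.1242  0.1486] 0.0033
lamps c [ 0.70707256 -0.13345713  0.14145405] radii [0.017  0.0175 0.019  0.0189 0.0169 0.017  0.0191 0.018 ]
[ 0.7389 -0.1134  0.1546] 0.0001
[ 0.7193 -0.1721  0.1511] 0.0007
[ 0.6788 -0.157   0.1221] 0.0046
[ 0.7001 -0.1001  0.1278] 0.0027
corners c [ 0.70931    -0.13563506  0.13890764] [np.float64(0.049), np.float64(0.0619), np.float64(0.052), np.float64(0.061)]
n [-0.59254804  0.21173528  0.77720975] elev 51.00580782018019 az 160.33665965311405
n [-0.54021574  0.12489614  0.83220665] elev 56.326086113567754 az 166.98212729803262
[[ 0.7904 -0.1133  0.008 ]
 [ 0.6791 -0.071   0.008 ]
 [ 0.6442 -0.1639  0.008 ]] 0.1190508347504957 0.09920628096636279
foot -x az 159.20641810822343
-20.56580750228485
```

```bash
cat >> h.py <<'E'
from scipy.spatial.transform import Rotation as R
def pose():
    o=get_obs();w,x,y,z=o['tool_rot'];return o['eef_pos'],R.from_quat([x,y,z,w]),o
def down(az): # tool y at azimuth az deg, z down
    a=np.radians(az);y=np.array([np.cos(a),np.sin(a),0]);z=np.array([0,0,-1.]);return R.from_matrix(np.stack([np.cross(y,z),y,z],1))
def rel(p,r):
    P,Q,o=pose();print('t',o['t'],'now',P.round(4),'shift mm',(Q.inv().apply(np.array(p)-P)*1000).round(1),'rot deg',np.degrees((Q.inv()*r).as_rotvec()).round(2))
E
python3 - <<'E'
from h import *
rel([.524,.214,.20],down(13.3))
E
```

```text
t 0.1 now [0.2712 0.6175 0.208 ] shift mm [-393.7 -267.8    8.5] rot deg [-8.000e-02  5.000e-02  5.299e+01]
```

arm_command --commands '[-0.394,-0.268,0.0085,0,0,53,1,-0.394,-0.268,0.0085,0,0,53,1,-0.394,-0.268,0.0085,0,0,53,1,-0.394,-0.268,0.0085,0,0,53,1,-0.394,-0.268,0.0085,0,0,53,1,-0.394,-0.268,0.0085,0,0,53,1,-0.394,-0.268,0.0085,0,0,53,1,-0.394,-0.268,0.0085,0,0,53,1]' --force 50

```text
t: 0.9
eef_pos: [0.4842, 0.2773, 0.2016]
tool_rot: [-0.0, 0.621, 0.784, -0.0]
contact_force: [0.3, 0.8, -0.2]
gripper_width: 0.998
grasp_force: 0.0
```

```bash
python3 - <<'E'
from h import *
rel([.524,.214,.20],down(13.3))
E
```

```text
t 0.9 now [0.4842 0.2773 0.2016] shift mm [-70.7  24.2   1.6] rot deg [-0.02  0.   -0.04]
```

arm_command --commands '[-0.07,0.024,0.0016,0,0,0,1,-0.07,0.024,0.0016,0,0,0,1,-0.07,0.024,0.0016,0,0,0,1,-0.07,0.024,0.0016,0,0,0,1]'

```text
t: 1.3
eef_pos: [0.5229, 0.2164, 0.1998]
tool_rot: [-0.0, 0.621, 0.784, -0.0]
contact_force: [-0.9, 0.7, -0.0]
gripper_width: 0.995
grasp_force: 0.0
```

```bash
python3 - <<'E'
from h import *
rel([.524,.214,.066],down(13.3))
c=save('wrist','pics/w1.png');print(c['pose'].round(3).tolist(),c['camera_matrix'][0,0])
for X in([.5237,.2153,.115],[.5427,.132,.115],[.5627,.05,.115],[.707,-.133,.141]):print(proj(c,X))
E
```

```text
t 1.3 now [0.5229 0.2164 0.1998] shift mm [ -2.7   0.6 133.8] rot deg [-0.05 -0.01 -0.06]
[[0.973, 0.221, 0.06, 0.508], [0.229, -0.939, -0.256, 0.281], [-0.001, 0.263, -0.965, 0.365], [0.0, 0.0, 0.0, 1.0]] 352.4867534427576
[278.15627401 210.85911858]
[277.41769524 314.18625521]
[278.26302146 401.24855018]
[382.23114556 606.29436846]
```

View pics/w1.png

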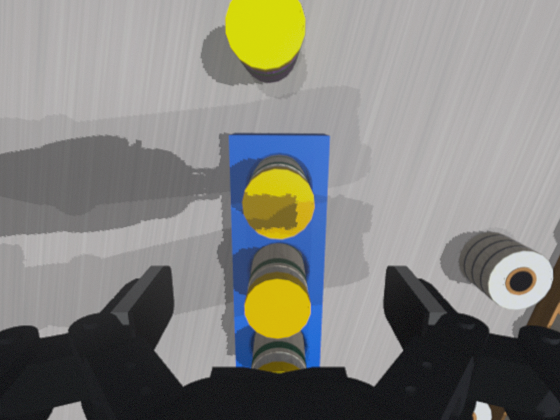

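The wrist view shows the first lid at (279,203) and the second at (277,309), a few pixels above where I predicted. I'll measure them by mask.

```bash
python3 - <<'E'
from h import *
c=save('wrist','pics/w2.png')
h=cv2.cvtColor(c['img'],cv2.COLOR_RGB2HSV);m=cv2.inRange(h,(22,150,60),(34,255,255))
n,l,s,ce=cv2.connectedComponentsWithStats(m)
for i in range(1,n):
    if s[i][4]>500:
        cn=max(cv2.findContours((l==i).astype(np.uint8),0,1)[0],key=len);(x,y),_,_=cv2.fitEllipse(cv2.convexHull(cn));print(s[i],ce[i].round(1),(round(x,1),round(y,1)),onz(c,*ce[i],.115).round(4),onz(c,x,y,.115).round(4))
S=np.load('pics/side0.npz');
h=cv2.cvtColor(S['img'],cv2.COLOR_RGB2HSV);m=cv2.inRange(h,(22,150,60),(34,255,255))
n,l,s,ce=cv2.connectedComponentsWithStats(m)
for i in range(1,n):
    if s[i][4]>100 and s[i][0]<300: print(s[i],onz(S,s[i][0]+s[i][2]/2,s[i][1]+7,.115).round(4))
rel([.524,.214,.066],down(13.3))
E
```

```text
[ 226    0   80   73 4884] [265.7  32.7] (265.6, 27.7) [0.4878 0.3306 0.115 ] [0.4871 0.3334 0.115 ]
[ 243  170   71   71 3919] [278.4 204.8] (278.4, 204.8) [0.5223 0.221  0.115 ] [0.5223 0.221  0.115 ]
[ 245  274   65   66 3399] [277.1 307. ] (277.2, 307.0) [0.5407 0.1395 0.115 ] [0.5407 0.1394 0.115 ]
[152 173  20  13 189] [0.4739 0.3058 0.115 ]
[184 183  20  14 204] [0.5122 0.2021 0.115 ]
[207 192  21  15 229] [0.534  0.1229 0.115 ]
[232 202  21  15 245] [0.5546 0.0419 0.115 ]
t 1.4 now [0.5222 0.2182 0.1999] shift mm [ -4.6   0.8 133.9] rot deg [-0.04 -0.04  0.13]
```

arm_command --commands '[0,0.001,0.045,0,0,0,1,0,0.001,0.09,0,0,0,1,0,0.001,0.125,0,0,0,1,0,0.001,0.134,0,0,0,1,0,0.001,0.134,0,0,0,1]'

```text
t: 1.9
eef_pos: [0.5229, 0.2176, 0.0653]
tool_rot: [-0.001, 0.62, 0.785, -0.001]
contact_force: [0.5, 0.1, 0.8]
gripper_width: 0.999
grasp_force: 0.0
```

arm_command --commands '[0,0,0,0,0,0,0.4,0,0,0,0,0,0,0.4,0,0,0,0,0,0,0.4,0,0,0,0,0,0,0.4,0,0,0,0,0,0,0.4,0,0,0,0,0,0,0.4]'

```text
t: 2.5
eef_pos: [0.5252, 0.2175, 0.0684]
tool_rot: [0.0, 0.621, 0.784, 0.002]
contact_force: [-2.8, -0.8, 7.2]
gripper_width: 0.593
grasp_force: 50.6
```

```bash
python3 - <<'E'
from h import *
P,Q,o=pose();print(o['t'],P,o['contact_force'],o['gripper_width'],o['grasp_force'])
c=save('wrist','pics/w3.png')
E
```

```text
2.5 [0.52516866 0.21747658 0.06835193] [-2.8102198  -0.84941219  7.17213021] 0.5934234350473321 50.624520778656006
```

View pics/w3.png

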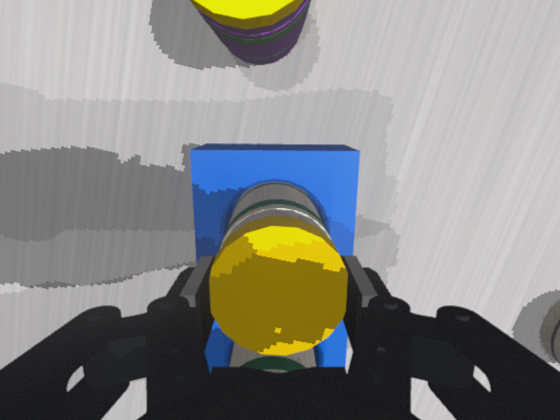

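The tin is gripped, with its lid centred at (278,290) between the pads. Now ease it up 10 mm.

arm_command --commands '[0,0,-0.004,0,0,0,0.4,0,0,-0.008,0,0,0,0.4,0,0,-0.01,0,0,0,0.4,0,0,-0.01,0,0,0,0.4,0,0,-0.01,0,0,0,0.4,0,0,-0.01,0,0,0,0.4]'

```text
t: 3.15
eef_pos: [0.524, 0.2167, 0.0759]
tool_rot: [-0.0, 0.621, 0.784, -0.0]
contact_force: [-0.3, -0.7, -3.0]
gripper_width: 0.59
grasp_force: 52.3
```

arm_command --commands '[0,0,0,0,0,0,0.4,0,0,0,0,0,0,0.4]'

```text
t: 3.35
eef_pos: [0.5241, 0.2167, 0.076]
tool_rot: [-0.0, 0.621, 0.784, -0.0]
contact_force: [0.7, -0.1, -3.4]
gripper_width: 0.593
grasp_force: 52.3
```

3.4 N is a full tin, so lower it, release, and go up and over to the middle one (85 mm along tool +x direction sign checked by script).

arm_command --commands '[0,0,0.004,0,0,0,0.4,0,0,0.008,0,0,0,0.4,0,0,0.0095,0,0,0,0.4,0,0,0.0095,0,0,0,0.4,0,0,0.0095,0,0,0,1,0,0,0.0095,0,0,0,1,0,0,0.0095,0,0,0,1,0,0,0.0095,0,0,0,1]'

```text
t: 4.15
eef_pos: [0.5242, 0.2167, 0.0664]
tool_rot: [0.0, 0.621, 0.784, -0.0]
contact_force: [-0.2, 0.3, -0.8]
gripper_width: 0.997
grasp_force: 0.0
```

```bash
python3 - <<'E'
from h import *
o=get_obs();print(o['contact_force'],o['gripper_width'])
rel([.5425,.135,.066],down(13.3))
E
```

```text
[-0.23441283  0.34621984 -0.84133149] 0.9970203355044068
t 4.15 now [0.5242 0.2167 0.0664] shift mm [-83.8  -1.    0.5] rot deg [-0.01  0.01 -0.01]
```

arm_command --commands '[0,0,-0.045,0,0,0,1,0,0,-0.065,0,0,0,1,-0.045,-0.001,-0.065,0,0,0,1,-0.084,-0.0015,-0.065,0,0,0,1,-0.084,-0.0015,-0.04,0,0,0,1,-0.084,-0.0015,0,0,0,0,1,-0.084,-0.0015,0,0,0,0,0.4,-0.084,-0.0015,0,0,0,0,0.4]'

```text
t: 4.95
eef_pos: [0.5416, 0.1345, 0.0666]
tool_rot: [-0.0, 0.621, 0.784, -0.001]
contact_force: [-0.0, 0.5, -0.2]
gripper_width: 0.692
grasp_force: 0.0
```

arm_command --commands '[0,0,0,0,0,0,0.4,0,0,0,0,0,0,0.4,0,0,0,0,0,0,0.4,0,0,0,0,0,0,0.4,0,0,0,0,0,0,0.4]'

```text
t: 5.45
eef_pos: [0.5428, 0.1351, 0.0679]
tool_rot: [0.0, 0.62, 0.784, 0.001]
contact_force: [-1.3, -0.2, 6.7]
gripper_width: 0.594
grasp_force: 53.1
```

arm_command --commands '[0,0,-0.004,0,0,0,0.4,0,0,-0.008,0,0,0,0.4,0,0,-0.01,0,0,0,0.4,0,0,-0.01,0,0,0,0.4,0,0,-0.01,0,0,0,0.4,0,0,-0.01,0,0,0,0.4,0,0,-0.01,0,0,0,0.4]'

```text
t: 6.15
eef_pos: [0.5419, 0.1346, 0.0765]
tool_rot: [-0.0, 0.621, 0.784, -0.0]
contact_force: [0.3, 0.6, -2.8]
gripper_width: 0.589
grasp_force: 52.5
```

arm_command --commands '[0,0,0,0,0,0,0.4,0,0,0,0,0,0,0.4]'

```text
t: 6.35
eef_pos: [0.542, 0.1346, 0.0766]
tool_rot: [-0.0, 0.621, 0.784, -0.0]
contact_force: [-0.3, 0.4, -2.8]
gripper_width: 0.591
grasp_force: 52.5
```

arm_command --commands '[0,0,0.004,0,0,0,0.4,0,0,0.008,0,0,0,0.4,0,0,0.0095,0,0,0,0.4,0,0,0.0095,0,0,0,0.4,0,0,0.0095,0,0,0,1,0,0,0.0095,0,0,0,1,0,0,0.0095,0,0,0,1,0,0,0.0095,0,0,0,1]'

```text
t: 7.15
eef_pos: [0.5421, 0.1347, 0.0671]
tool_rot: [0.0, 0.621, 0.784, 0.0]
contact_force: [-0.1, -0.7, 0.6]
gripper_width: 0.999
grasp_force: 0.0
```

```bash
python3 - <<'E'
from h import *
rel([.562,.051,.066],down(13.3))
E
```

```text
t 7.15 now [0.5421 0.1347 0.0671] shift mm [-86.    0.1   1.1] rot deg [ 0.01  0.   -0.01]
```

The middle one is full too, so go to the third tin and weigh it as well. I'll grip it lightly higher up the same way.

arm_command --commands '[0,0,-0.045,0,0,0,1,0,0,-0.065,0,0,0,1,-0.045,0,-0.065,0,0,0,1,-0.085,0,-0.065,0,0,0,1,-0.085,0,-0.04,0,0,0,1,-0.085,0,0,0,0,0,1,-0.085,0,0,0,0,0,0.4,-0.085,0,0,0,0,0,0.4]'

```text
t: 7.95
eef_pos: [0.5611, 0.0519, 0.0672]
tool_rot: [-0.0, 0.621, 0.784, -0.001]
contact_force: [-0.4, -0.1, -0.3]
gripper_width: 0.69
grasp_force: 0.0
```

arm_command --commands '[0,0,0,0,0,0,0.4,0,0,0,0,0,0,0.4,0,0,0,0,0,0,0.4,0,0,0,0,0,0,0.4,0,0,0,0,0,0,0.4]'

```text
t: 8.45
eef_pos: [0.5625, 0.0523, 0.0685]
tool_rot: [0.001, 0.62, 0.784, 0.001]
contact_force: [-1.5, -0.1, 7.2]
gripper_width: 0.593
grasp_force: 52.6
```

arm_command --commands '[0,0,-0.004,0,0,0,0.4,0,0,-0.008,0,0,0,0.4,0,0,-0.01,0,0,0,0.4,0,0,-0.01,0,0,0,0.4,0,0,-0.01,0,0,0,0.4,0,0,-0.01,0,0,0,0.4,0,0,-0.01,0,0,0,0.4]'

```text
t: 9.15
eef_pos: [0.5614, 0.0519, 0.077]
tool_rot: [-0.0, 0.621, 0.784, -0.0]
contact_force: [-0.6, 0.5, -1.6]
gripper_width: 0.589
grasp_force: 52.3
```

arm_command --commands '[0,0,0,0,0,0,0.4,0,0,0,0,0,0,0.4]'

```text
t: 9.35
eef_pos: [0.5615, 0.0519, 0.0771]
tool_rot: [-0.0, 0.621, 0.784, -0.0]
contact_force: [-0.0, -0.8, -0.4]
gripper_width: 0.593
grasp_force: 52.3
```

0.4 N means this one is the empty tin. Draw it straight up, then pick a place from which the wrist camera sees the reader.

arm_command --commands '[0,0,-0.02,0,0,0,0.4,0,0,-0.05,0,0,0,0.4,0,0,-0.1,0,0,0,0.4,0,0,-0.15,0,0,0,0.4,0,0,-0.2,0,0,0,0.4,0,0,-0.22,0,0,0,0.4,0,0,-0.22,0,0,0,0.4]'

```text
t: 10.05
eef_pos: [0.5635, 0.052, 0.301]
tool_rot: [0.002, 0.621, 0.784, 0.003]
contact_force: [-0.5, 0.2, -1.0]
gripper_width: 0.591
grasp_force: 52.2
```

```bash
python3 - <<'E'
from h import *
P,Q,o=pose();print(o['t'],P,o['contact_force'],o['grasp_force'],o['gripper_width'])
c=read_camera('wrist');X=np.eye(4);X[:3,:3]=Q.as_matrix();X[:3,3]=P;M=np.linalg.inv(X)@c['pose']
np.save('M.npy',M);print(M.round(3))
W=[.707,-.133,.1415]
for az in(13.3,-20,45,70):
  for p in([.56,.05,.3],[.5,.1,.35],[.45,.1,.35],[.55,.15,.4],[.6,.1,.35]):
    Y=np.eye(4);Y[:3,:3]=down(az).as_matrix();Y[:3,3]=p
    print(az,p,proj({'pose':Y@M,'camera_matrix':c['camera_matrix']},W).round())
n=np.array([-.936*np.cos(np.radians(51.5)),.352*np.cos(np.radians(51.5)),np.sin(np.radians(51.5))])
a=np.radians(69.4);x=np.array([np.cos(a),np.sin(a),0]);r=R.from_matrix(np.stack([x,np.cross(-n,x),-n],1))
rel(np.array(W)+n*.2435,r);rel(np.array(W)+n*.1435,r)
E
```

```text
10.05 [0.56354428 0.05197837 0.30100533] [-0.53027639  0.18484946 -0.98139377] 52.23982214927673 0.5908746137628674
[[ 0.    -0.965 -0.263  0.066]
 [ 1.     0.     0.     0.001]
 [-0.    -0.263  0.965 -0.165]
 [ 0.     0.     0.     1.   ]]
13.3 [0.56, 0.05, 0.3] [370. 379.]
13.3 [0.5, 0.1, 0.35] [393. 392.]
13.3 [0.45, 0.1, 0.35] [430. 399.]
13.3 [0.55, 0.15, 0.4] [338. 387.]
13.3 [0.6, 0.1, 0.35] [318. 377.]
-20 [0.56, 0.05, 0.3] [473. 305.]
-20 [0.5, 0.1, 0.35] [509. 303.]
-20 [0.45, 0.1, 0.35] [552. 290.]
-20 [0.55, 0.15, 0.4] [456. 327.]
-20 [0.6, 0.1, 0.35] [427. 329.]
45 [0.56, 0.05, 0.3] [255. 395.]
45 [0.5, 0.1, 0.35] [264. 415.]
45 [0.45, 0.1, 0.35] [290. 437.]
45 [0.55, 0.15, 0.4] [216. 387.]
45 [0.6, 0.1, 0.35] [206. 370.]
70 [0.56, 0.05, 0.3] [165. 371.]
70 [0.5, 0.1, 0.35] [162. 392.]
70 [0.45, 0.1, 0.35] [178. 422.]
70 [0.55, 0.15, 0.4] [125. 347.]
70 [0.6, 0.1, 0.35] [126. 327.]
t 10.1 now [0.5622 0.052  0.2984] shift mm [-128.8  -27.3  -33.8] rot deg [-37.2  -11.45  32.56]
t 10.1 now [0.5622 0.052  0.2984] shift mm [-163.5   24.2   44.6] rot deg [-37.2  -11.45  32.56]
```

arm_command --commands '[-0.129,-0.027,-0.034,-37.2,-11.45,32.56,0.4,-0.129,-0.027,-0.034,-37.2,-11.45,32.56,0.4,-0.129,-0.027,-0.034,-37.2,-11.45,32.56,0.4,-0.129,-0.027,-0.034,-37.2,-11.45,32.56,0.4,-0.129,-0.027,-0.034,-37.2,-11.45,32.56,0.4,-0.129,-0.027,-0.034,-37.2,-11.45,32.56,0.4,-0.129,-0.027,-0.034,-37.2,-11.45,32.56,0.4,-0.129,-0.027,-0.034,-37.2,-11.45,32.56,0.4]'

```text
t: 10.9
eef_pos: [0.5622, -0.0789, 0.3274]
tool_rot: [0.27, 0.776, 0.539, 0.184]
contact_force: [0.7, -0.0, -0.9]
gripper_width: 0.594
grasp_force: 52.2
```

```bash
cat >> h.py <<'E'
def fin(W,el,az,d):
    e,a=np.radians([el,az]);n=np.array([np.cos(a)*np.cos(e),np.sin(a)*np.cos(e),np.sin(e)]);b=a-np.pi/2
    x=np.array([np.cos(b),np.sin(b),0]);return np.array(W)+n*d,R.from_matrix(np.stack([x,np.cross(-n,x),-n],1)),n
E
python3 - <<'E'
from h import *
W=[.707,-.133,.1415]
p,r,n=fin(W,51.5,159.4,.2435);rel(p,r);o=get_obs();print(o['q'].round(2),o['joint_vel'].round(2))
c=save('wrist','pics/w4.png');print(proj(c,W))
s=save('side','pics/s4.png');t=save('top','pics/t4.png')
f=lambda i,u,v:cv2.resize(i['img'][v:v+140,u:u+130],None,fx=3,fy=3,interpolation=3)
cv2.imwrite('pics/z4.png',np.hstack([f(s,270,130),f(t,230,110)])[:,:,::-1])
E
```

```text
t 10.9 now [ 0.5622 -0.0789  0.3274] shift mm [ 0.3  5.3 -1.8] rot deg [-0.37  0.15  0.25]
[-0.49 -0.14  0.29  2.19  0.69  0.61 -1.02] [ 0.01  0.01  0.03 -0.04 -0.04  0.01  0.12]
[283.49649189 174.22967256]
```

View pics/w4.png

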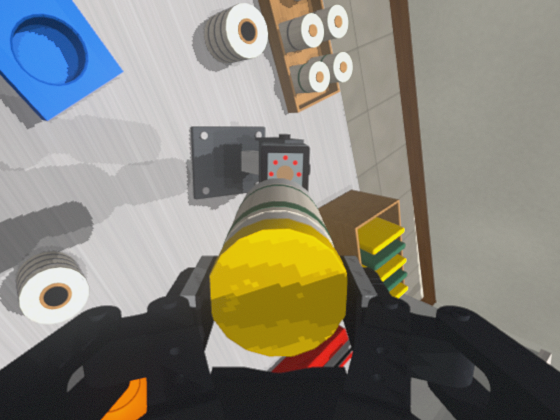

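View pics/z4.png

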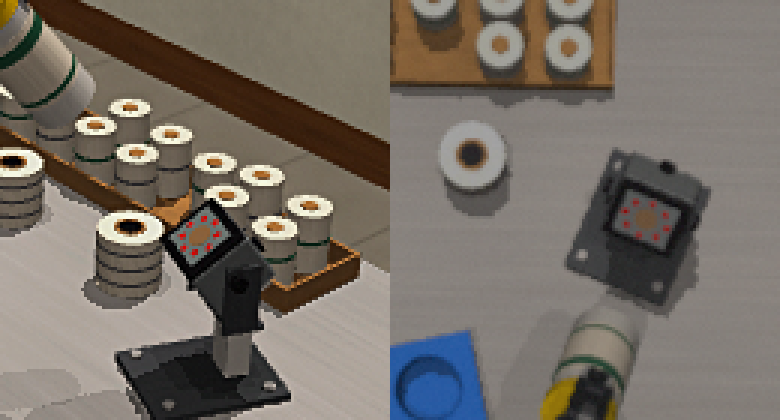

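The wrist view shows the window's lamp ring centred near (285,174), against a prediction of (283.5,174), level and straight. The side and top crops show the tin aligned with the window and clear of everything. Now compute the final approach at 51°.

```bash
python3 - <<'E'
from h import *
W=[.707,-.134,.1412]
rel(*fin(W,51,159.4,.1435)[:2])
E
```

```text
t 11.05 now [ 0.5647 -0.0802  0.3303] shift mm [-0.   0.5 99.2] rot deg [-0.78  0.14  0.2 ]
```

arm_command --commands '[0,0.0005,0.025,-0.8,0,0,0.4,0,0.0005,0.05,-0.8,0,0,0.4,0,0.0005,0.075,-0.8,0,0,0.4,0,0.0005,0.09,-0.8,0,0,0.4,0,0.0005,0.099,-0.8,0,0,0.4,0,0.0005,0.099,-0.8,0,0,0.4,0,0.0005,0.099,-0.8,0,0,0.4,0,0.0005,0.099,-0.8,0,0,0.4]'

```text
t: 11.85
eef_pos: [0.623, -0.1016, 0.2547]
tool_rot: [0.276, 0.774, 0.537, 0.191]
contact_force: [-0.3, -0.3, -0.3]
gripper_width: 0.588
grasp_force: 52.3
```

```bash
python3 - <<'E'
from h import *
W=[.707,-.134,.1412]
p,r,n=fin(W,51,159.4,.1435)
s=save('side','pics/s5.png');t=save('top','pics/t5.png');rel(p,r);o=get_obs();print(o['joint_vel'].round(3),o['contact_force'])
f=lambda i,u,v:cv2.resize(i['img'][v:v+110,u:u+100],None,fx=4,fy=4,interpolation=3)
a,b=f(s,275,135),f(t,255,140)
W=np.array(W);x=r.as_matrix()[:,0];y=r.as_matrix()[:,1]
for I,c,u,v in((a,s,275,135),(b,t,255,140)):
    q=lambda X:tuple(((proj(c,X)-[u,v]+.5)*4).astype(int).tolist())
    cv2.line(I,q(W),q(W+.08*n),(0,255,0),1)
    k=np.linspace(0,6.283,60)
    for d,col in((.08,(255,0,255)),):
        cv2.polylines(I,[np.array([q(W+d*n+.026*(np.cos(j)*x+np.sin(j)*y)) for j in k])],True,col,1)
cv2.imwrite('pics/z5.png',np.hstack([a,b])[:,:,::-1])
E
```

```text
t 11.95 now [ 0.6229 -0.1015  0.2548] shift mm [-0.8 -1.4  1.5] rot deg [0.23 0.04 0.06]
[ 0.001  0.001 -0.002  0.002  0.002 -0.002 -0.004] [-0.59221513  0.68501819 -0.7696388 ]
```

View pics/z5.png

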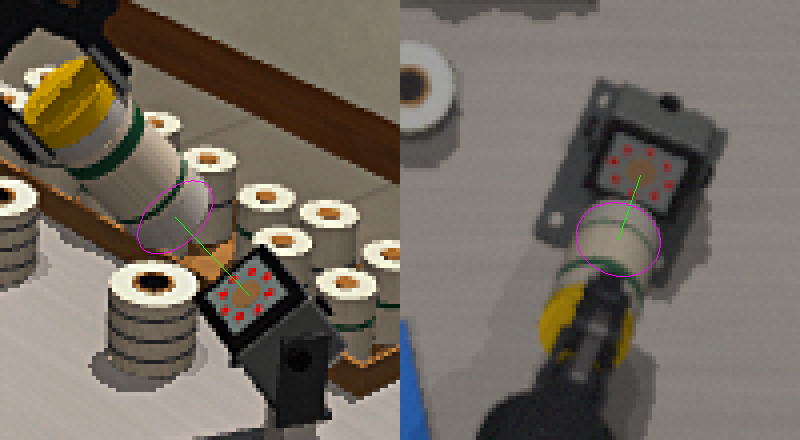

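The overlay shows the tin's base within a few millimetres of the intended disc 80 mm out. Its axis is parallel to the window normal, and the arm is steady. Handing in.

```bash
python3 -c "
from station import *
print(hand_in())"
```

```text
the job is handed in; nothing more can be done
None
```

I handed the job in with the empty tin (the rack's right-hand pocket, read at about 0.4–1.6 N lifted against roughly 3 N for the two full ones) held steady, its base facing the window about 80 mm out, and the full tins were set back in their pockets.

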